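# Set the lens carriage to the scribed line and clamp it

### The job

On the optics board, slide the lens carriage along its slots until the end edge of its foot plate that lies away from the clamp lever sits on the white scribed line. Then tighten the clamp lever clockwise until it takes a firm push of about 13 N near its end, without overtightening, and let go; leave the other things on the bench where they are.

Things in the scene. Friction and masses are not known exactly. Their poses are not given: they have to be found in the camera images.
- board: fixed grey optics breadboard, 200 x 400 x 18 mm, on the bench, silver scale strip along one long side. Origin: centre of its underside. Its y axis is the carriage's slide direction (from the clamp lever's end to the scribed line's end), x runs across it, z up; top 18 mm above the bench.
- carriage: loose lens carriage, about 0.55 kg. Foot plate 60 (x) x 220 (y) x 8 mm flat on the board, two slots along y (10 x 58 mm, centres at y = -72 and 72 mm, a screw through each, 1 mm side play); an upright black lens frame stands in the middle. Origin: centre of its underside, axes as the board's. Slides along y only, 24 mm either way from mid slot; some 4 N move it while the clamp is loose.
- edge (a point): middle (underside) of the foot plate's end edge away from the clamp lever, 110 mm from the carriage's origin along +y: this edge is to sit on the scribed line. Axes as the carriage's.
- frame_top (a point): middle of the top face of the lens frame, 84 mm above the board. The frame is 68 mm wide (x), 12 mm thick (y) and square, its top bar 12 mm high above the lens; it can be pinched here from above across its 12 mm thickness to slide the carriage. Axes as the carriage's.
- line (a point): middle of the white scribed line on the board's top, 1.6 mm wide and 130 mm long across the board (its x axis), so that it shows on both sides of the foot plate; its y axis is the board's y. It lies elsewhere each time, 12 to 41 mm beyond where the edge starts (+y).
- lever_axis (a point): point on the vertical axis of the clamp stud and lever, about level with the foot plate's top (8 mm above the board). The stud stands in the board 72 mm from its middle towards -y and passes through the carriage's slot.
- lever_push (a point): where to push the lever: on the centre line of its black arm, 60 mm out from the axis and about 43 mm above the board. The arm is a round bar 12 mm thick that rises from a hub 25 mm across, runs level from 30 mm out and ends 78 mm from the axis. The arm starts within about 0.3 rad of the board's +x direction; the sweep is free of obstacles.
- washer: steel washer, 44 mm across and 4 mm thick, under the lever's hub around the stud; it turns and sinks a little with the lever and presses on the foot plate, springily, when tightened. Origin: centre of its underside.
- guide: fixed steel shoulder screw in the other slot, head 19 mm across, its top 16 mm above the board: it guides the carriage and needs no tightening. Origin: its foot on the board's top.
- driver: screwdriver lying on the bench beyond the board; bystander, to be left alone. Origin: centre of its underside.
- spare_lens: flat mounted lens, 44 mm across and 6 mm thick, lying on the board near the lever's end on the robot's side; bystander. Origin: centre of its underside.
- slide_box: grey box of microscope slides, 100 x 85 x 34 mm, on the bench; bystander. Origin: centre of its underside.
- beaker: glass beaker, 68 mm across and 90 mm tall, on the bench; bystander. Origin: centre of its underside.
- lever: the clamp lever (black; origin on its axis at the washer's underside, x along the arm). Clockwise from above tightens it. It turns freely (1.5 N at lever_push) until its washer bites, 0.1 to 1.6 rad on: unseen and different each time; then it stiffens over some 0.4 rad. Tight is 12 to 14 N at lever_push square to the arm; under 9 N is loose, over 15.5 N overtightened. It stays as left.
Not all that is in view belongs to the job. Leave any green or orange look-alike of the carriage alone.

How it is judged:
On the way, in this order (a step that is already met when the one before it is completed fails the run):
1. the plate's end edge is on the scribed line, the clamp still loose (y of edge in the frame of line between -0.0025 and 0.0025 m and contact force between washer and carriage below 5 N), for 0.2 s.
2. the clamp is tightened on the plate (contact force between washer and carriage above 50 N), for 0.2 s.
At the end, for the whole second after the job is handed in: the foot plate's end edge is within 2.5 mm of the middle of the scribed line, the clamp washer presses on the plate with more than 50 N, and the carriage is at rest and let go (y of edge in the frame of line between -0.0025 and 0.0025 m and contact force between washer and carriage above 50 N and linear speed of carriage below 0.005 m/s); the robot touches nothing.
It fails at once if the clamp is overtightened (washer pressing with more than 100 N) (contact force between washer and carriage above 100 N).
It fails at once if a bystander is moved by more than 20 mm (distance of any of driver, spare_lens, slide_box, beaker from where it was at the start of the episode above 0.0205 m).
It also fails if it takes over 61 s, if anything falls off the work surface, if the arm or the gripper's body presses on something with over 40 N, if the wrist force passes 120 N, or if a joint passes its speed limit or range.

### The arm

A 6-joint arm with a two-finger parallel gripper is mounted at the origin on the work surface. World frame = base frame: x ahead of the robot, y to its left, z up, the work surface at z = 0. Lengths are in m, angles in rad, forces in N, time in s.
With the tool pointing down it reaches from about 0.375 to 0.9 m from the base axis. Payload 3.1 kg.
Tool frame: the origin (TCP) lies where the fingers leave the gripper's body, on its centre line; the fingertips stand 73 mm ahead of it and the grasp point (between the pads) lies 54 mm ahead of it; z points along the fingers, y is the line along which they close (so a half turn about z gives the same grasp; the last joint's range is limited). The gripper opens to 85 mm and grips with 20 to 120 N. Pads are 22 mm wide; open, the fingers measure 114 mm over their backs; the gripper's body (76 mm by 85 mm) begins 54 mm behind the grasp point. The pads swing forward as they close: fully open they stand 13 mm farther back than shut.
Start: joints at [-1.452, 0.527, 1.433, -0, 1.181, -0.178], TCP at [0.183, -0.597, 0.304] pointing down, gripper open.
Joint ranges: [-3.08, 3.08], [-0.75, 2.2], [0.22, 2.44], [-1.43, 4.57], [0, 2.65], [-2.85, 2.85]. Speed limits (rad/s): [2.79, 2.79, 3.14, 3.14, 3.14, 3.14].

### API

Orientations are given as a unit quaternion [x, y, z, w].
In Python, from station import manip gives the robot as it stands.
- The arm moves only by the shell command python3 -m crank 'ROWS' [FORCE]. ROWS is JSON, a list of rows, each an object with "dp": the shift along the tool's x, y, z normalised to -1 to 1, where 1 is 50 cm, a list of three; "delta_rot": the turn, a rotation vector about the tool's x, y, z normalised to -1 to 1, where 1 is 2 pi rad, a list of three; "fingers": the opening, from -1 (shut) to 1 (fully open). A call has 1 to 12 rows; each row shifts and turns the commanded pose from where the row before left it, along the tool's axes as they then stand; what a row does not reach is not made up. A row lasts 1/12 s, in which the tool goes at most 41.7 mm and 7.16 degrees, less where a joint would pass 70% of its speed; a pose out of reach is approached as far as the arm can. A call with a number of a shift or a turn outside -1 to 1 is refused whole. A call with a gripper value outside its range is refused whole. The fingers move at their own pace and stop on an object; FORCE is the grip in N (left out, the last holds). Time passes only in rows, so rows that do not move let the fingers close. It gives the time, the measured TCP pose, the force, the opening and the grip force at its end, in the units of the state.
- manip.sense(): the state, without advancing time (a new reading comes with each control period).
- manip.snapshot(name): name is "scene" or "side" or "wrist"; returns (picture, depth): 384x512x3 uint8, red, green, blue; 384x512 float32, m along the optical axis (not along the pixel's ray), 0 where there is no reading.
- manip.camera_model(name): a dict with "fx", "fy", "cx", "cy" (pixels), "k1" (the pictures are not rectified: a ray, as slopes to the right and down, at radius r is drawn at 1 + k1 r^2 times it, then the intrinsics apply), "origin" and "attitude" of the camera in the world. Camera axes: x right, y up, looking along -z (the intrinsics and any distortion apply to the point x, -y, -z); pixel columns grow to the right and rows downward; lengths in m; the calibration is good to about 2 mm. A picture is of the moment at which its call begins: read the wrist's pose just before it. camera_model takes no time and is no camera call; for the wrist camera it gives the pose at the moment of the call.
- manip.sign_off(): hands the job in; it is judged then, once.
The state is a dict: "t": time; "q": joint angles; "qd": joint speeds; "tau": joint torques, N m; "tcp_pos": TCP position; "tool_rot": TCP orientation; "force": force on the tool from outside, world axes, zero at the start; "ft_torque": the same for the moment, N m; "finger_gap": opening from 0.0 (shut) to 1.0 (fully open); "gripper_force": force on a finger pad.
Only numpy, scipy, OpenCV 4.12 (cv2) and the standard library are available. Lean on these libraries where they do the work, as an engineer would, in place of code of your own. Each camera call takes 0.05 s, during which the arm holds its last target. There are 200 camera calls.

## Working session

There is one attempt and no reset: what is moved stays moved. The work goes in short steps, Python scripts to look and compute and a shell command to move; the robot and the scene stay as the last step left them, time stands still between calls to the robot, and variables do not carry over. Pictures are saved under pics/ and viewed, at most 10 in all, crops included, and the job is handed in when it is done.

```bash
ls; mkdir -p pics
cat > h.py <<'E'
import numpy as np, cv2, pickle
from station import manip
from scipy.spatial.transform import Rotation as R
def snap(name,fn):
    m=manip.camera_model(name); p,d=manip.snapshot(name)
    pickle.dump((m,p,d),open(f'pics/{fn}.pkl','wb')); cv2.imwrite(f'pics/{fn}.png',p[:,:,::-1]); return m,p,d
def load(fn): return pickle.load(open(f'pics/{fn}.pkl','rb'))
def att(m):
    a=np.array(m['attitude'],float)
    return a if a.shape==(3,3) else R.from_quat(a).as_matrix()
def ray(m,u,v):
    x=(u-m['cx'])/m['fx']; y=(v-m['cy'])/m['fy']
    rd=np.hypot(x,y); r=rd
    for _ in range(20): r=rd/(1+m['k1']*r*r)
    s=r/rd if rd>0 else 1
    return np.array([x*s,-y*s,-1.0])
def atz(m,u,v,z):
    d=att(m)@ray(m,u,v); o=np.array(m['origin']); return o+d*(z-o[2])/d[2]
def atd(m,dep,u,v):
    return np.array(m['origin'])+att(m)@(ray(m,u,v)*dep[int(round(v)),int(round(u))])
def proj(m,P):
    c=att(m).T@(np.array(P)-np.array(m['origin'])); x=c[0]/-c[2]; y=-c[1]/-c[2]; k=1+m['k1']*(x*x+y*y)
    return np.array([m['cx']+m['fx']*x*k, m['cy']+m['fy']*y*k])
E
python3 - <<'E'
from h import *
ims=[snap(n,n+'0') for n in('scene','side','wrist')]
for m,_,_ in ims: print(m)
print(manip.sense())
a=np.hstack([ims[0][1],ims[1][1]]); cv2.imwrite('pics/sw.png',cv2.resize(a,(800,300),interpolation=cv2.INTER_AREA)[:,:,::-1])
E
```

```text
pics
{'fx': 479.56976078898737, 'fy': 479.56976078898737, 'cx': 253.56117805550213, 'cy': 177.56132911519452, 'k1': 0.023800296865353107, 'origin': array([ 1.28122582, -0.19527767,  1.05051095]), 'attitude': array([0.27720097, 0.21017764, 0.56935551, 0.74486192])}
{'fx': 478.7864337962305, 'fy': 478.7864337962305, 'cx': 251.90626540528535, 'cy': 198.53284218439526, 'k1': -0.18275071803789983, 'origin': array([-0.20062647,  0.9232588 ,  1.2015251 ]), 'attitude': array([-0.12548137,  0.36893302,  0.86933692, -0.30396739])}
{'fx': 267.3597453118146, 'fy': 267.3597453118146, 'cx': 256.3944465686379, 'cy': 195.46686198335303, 'k1': -0.005059107776405009, 'origin': array([ 0.24825985, -0.57781611,  0.373694  ]), 'attitude': array([-0.10856714,  0.08090087, -0.5893512 ,  0.79645049])}
{'t': 0.15, 'q': array([-1.45146789e+00,  5.28245623e-01,  1.43361934e+00,  6.82717063e-06,
        1.18141133e+00, -1.78528296e-01]), 'qd': array([-1.28996620e-03, -3.98755826e-03, -2.93510854e-03,  8.60570790e-04,
       -7.33940720e-04,  8.54050372e-05]), 'tau': array([ 8.13487604e-04, -4.42743051e+01, -1.78274828e+01, -3.06982784e-04,
        5.63634749e-03,  1.13957390e-05]), 'tcp_pos': array([ 0.1833799 , -0.59703617,  0.30315901]), 'tool_rot': array([ 9.88930495e-01,  1.48377110e-01,  2.80697735e-05, -8.41358498e-04]), 'force': array([ 0.89605784, -0.53356118,  0.07256977]), 'ft_torque': array([-0.04926738,  0.00068459, -0.02269233]), 'gripper_force': 0.0, 'finger_gap': 1.0001678730553867}
```

View pics/scene0.png

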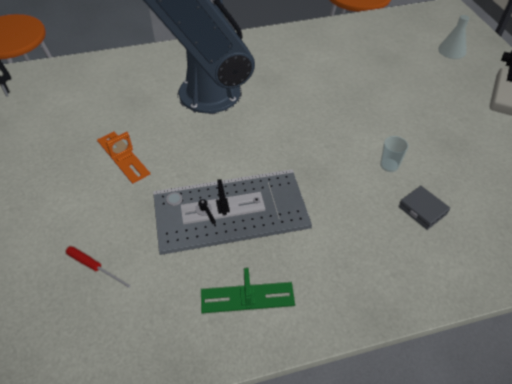

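View pics/side0.png

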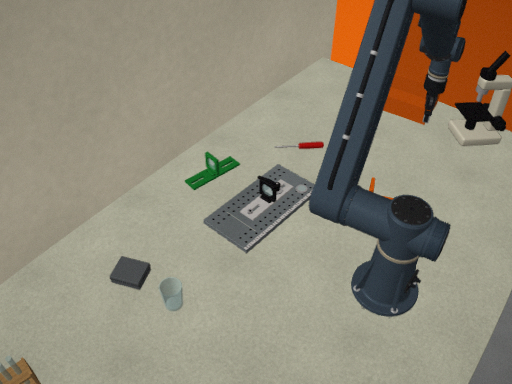

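The scene view shows the board (corners about (155,195), (295,175), (310,229), (160,250)). The lever hub is near (204,205) with its arm pointing to (214,222), the frame at (222,198), the guide at (256,200) and the scribed line at about (274,197). The side view agrees. Orange and green look-alikes lie off the board.

Run:
```python
from h import *
m,p,d=load('scene0')
for n,u,v,z in [('c1',155,195,.018),('c2',295,175,.018),('c3',310,228,.018),('c4',160,250,.018),('hub',204,205,.055),('tip',214,222,.061),('frame',221,181,.1),('guide',256,200,.034),('line',274,197,.018)]:
    print(n,atz(m,u,v,z).round(3),atd(m,d,u,v).round(3))
m,p,d=load('side0')
for n,u,v,z in [('c',205,220,.018),('c',247,249,.018),('c',279,166,.018),('frame',266,180,.1)]:
    print(n,atz(m,u,v,z).round(3),atd(m,d,u,v).round(3))
m,_,_=load('wrist0'); s=manip.sense(); Rt=R.from_quat(s['tool_rot']).as_matrix()
print('cam in tool',Rt.T@(np.array(m['origin'])-s['tcp_pos']),'look',Rt.T@att(m)@[0,0,-1],'up',Rt.T@att(m)@[0,1,0]); print(Rt)
m,p,d=load('scene0'); cv2.imwrite('pics/c1.png',cv2.resize(p[150:270,140:320,::-1],(800,533),interpolation=cv2.INTER_CUBIC))
```

```text
c1 [ 0.415 -0.237  0.018] [ 0.413 -0.237  0.016]
c2 [0.446 0.158 0.018] [0.433 0.163 0.002]
c3 [0.63  0.137 0.018] [0.621 0.142 0.003]
c4 [ 0.595 -0.249  0.018] [ 0.593 -0.249  0.016]
hub [ 0.513 -0.117  0.055] [ 0.517 -0.117  0.061]
tip [ 0.577 -0.104  0.061] [ 0.579 -0.104  0.064]
frame [ 0.482 -0.062  0.1  ] [ 0.485 -0.063  0.104]
guide [0.516 0.023 0.034] [0.514 0.024 0.031]
line [0.507 0.077 0.018] [0.511 0.076 0.022]
c [0.611 0.144 0.018] [0.609 0.146 0.02 ]
c [0.419 0.155 0.018] [0.421 0.152 0.014]
c [ 0.582 -0.242  0.018] [ 0.587 -0.25   0.01 ]
frame [ 0.518 -0.073  0.1  ] [ 0.517 -0.071  0.102]
cam in tool [ 0.0676852   0.00054974 -0.07051534] look [-2.68587521e-01  3.84360591e-04  9.63255208e-01] up [0.96325443 0.00144154 0.26858673]
[[ 9.55968465e-01  2.93469345e-01 -1.94158575e-04]
 [ 2.93469250e-01 -9.55967051e-01  1.67241998e-03]
 [ 3.05194795e-04 -1.65576033e-03 -9.99998583e-01]]
```

View pics/c1.png

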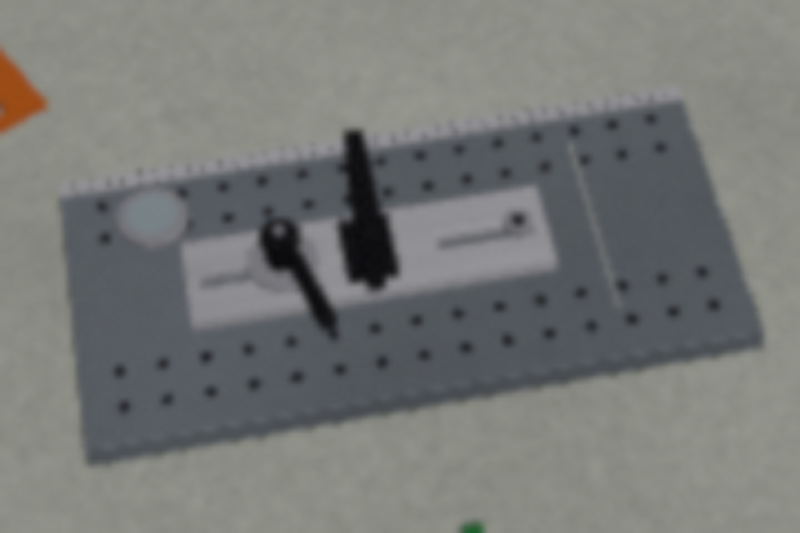

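The crop confirms the layout: hub (280,235), arm tip (333,333), frame base (370,255), plate end edge (545,230) and line from (571,142) to (620,308). The lever end is at -y world and the board yaw is about -0.075. I'll move the wrist camera over it next.

```bash
python3 -m crank '[{"dp":[0.0563,-0.0576,0.0027],"delta_rot":[0,0,0],"fingers":1},{"dp":[0.0563,-0.0576,0.0027],"delta_rot":[0,0,0],"fingers":1},{"dp":[0.0563,-0.0576,0.0027],"delta_rot":[0,0,0],"fingers":1},{"dp":[0.0563,-0.0576,0.0027],"delta_rot":[0,0,0],"fingers":1},{"dp":[0.0563,-0.0576,0.0027],"delta_rot":[0,0,0],"fingers":1},{"dp":[0.0563,-0.0576,0.0027],"delta_rot":[0,0,0],"fingers":1},{"dp":[0.0563,-0.0576,0.0027],"delta_rot":[0,0,0],"fingers":1},{"dp":[0.0563,-0.0576,0.0027],"delta_rot":[0,0,0],"fingers":1},{"dp":[0.0563,-0.0576,0.0027],"delta_rot":[0,0,0],"fingers":1},{"dp":[0.0563,-0.0576,0.0027],"delta_rot":[0,0,0],"fingers":1},{"dp":[0.0563,-0.0576,0.0027],"delta_rot":[0,0,0],"fingers":1},{"dp":[0.0563,-0.0576,0.0027],"delta_rot":[0,0,0],"fingers":1}]' 
python3 -m crank '[{"dp":[0.0563,-0.0576,0.0027],"delta_rot":[0,0,0],"fingers":1},{"dp":[0.0563,-0.0576,0.0027],"delta_rot":[0,0,0],"fingers":1},{"dp":[0.0563,-0.0576,0.0027],"delta_rot":[0,0,0],"fingers":1},{"dp":[0,0,0],"delta_rot":[0,0,0.0198],"fingers":1},{"dp":[0,0,0],"delta_rot":[0,0,0.0198],"fingers":1},{"dp":[0,0,0],"delta_rot":[0,0,0.0198],"fingers":1},{"dp":[0,0,0],"delta_rot":[0,0,0],"fingers":1},{"dp":[0,0,0],"delta_rot":[0,0,0],"fingers":1}]'
python3 - <<'E'
from h import *
snap('wrist','w1'); s=manip.sense(); print(s['q'],s['tcp_pos'],R.from_quat(s['tool_rot']).as_matrix())
E
```

```text
t: 1.15
tcp_pos: [0.4053, -0.1661, 0.2877]
tool_rot: [0.989, 0.148, 0.0, -0.0]
force: [0.6, -1.3, 0.6]
finger_gap: 1.002
gripper_force: 0.0
t: 1.82
tcp_pos: [0.4602, -0.0604, 0.2835]
tool_rot: [0.999, -0.036, -0.0, -0.0]
force: [0.9, 0.4, -0.2]
finger_gap: 1.002
gripper_force: 0.0
[-3.72446724e-01  3.43397243e-01  1.84640814e+00 -2.22073143e-05
  9.52110087e-01  1.27099738e+00] [ 0.46020729 -0.06062809  0.28356576] [[ 9.97363197e-01 -7.25710547e-02 -3.07268594e-04]
 [-7.25710269e-02 -9.97363242e-01  1.00621283e-04]
 [-3.13760594e-04 -7.80571675e-05 -9.99999948e-01]]
```

View pics/w1.png

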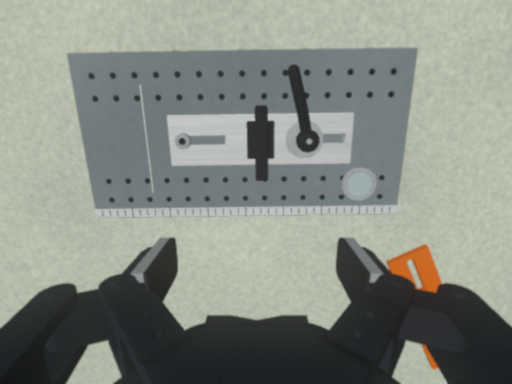

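The wrist view shows the line from (141,85) to (152,191), the plate's end edge near column 168–172, the guide at (183,141), the frame at (261,143), the hub at (308,141), the lever tip at (294,70) and the spare lens at (359,183). Now to measure these.

```bash
cat >> h.py <<'E'
def subpix(g,v,u0,u1):
    """line (bright ridge) centre on row v between columns"""
    w=g[v,u0:u1].astype(float); w=np.clip(w-np.percentile(w,50)-8,0,None); return u0+(w*np.arange(len(w))).sum()/w.sum()
def edge(g,v,u0,u1):
    """strongest gradient column (subpixel) on row v"""
    a=np.abs(np.diff(cv2.GaussianBlur(g[v:v+1,u0:u1].astype(np.float32),(1,1),0)[0])); i=int(a.argmax()); j=slice(max(i-1,0),i+2)
    return u0+.5+(a[j]*np.arange(max(i-1,0),i+2)[:len(a[j])]).sum()/a[j].sum()
E
python3 - <<'E'
from h import *
m,p,d=load('w1'); g=p.mean(2)
Bx=[];
L=[atz(m,subpix(g,v,136,162),v,.018) for v in list(range(100,112,2))+list(range(168,180,2))]
L=np.array(L); print('line pts\n',L.round(4)[[0,-1]])
x=np.polyfit(L[:,0],L[:,1],1); print('line slope',x, 'yaw',x[0])
ex=x[0]; ey=np.array([-ex,1,0])/np.hypot(1,ex)   # board y
for z in (.018,.026):
    E=np.array([atz(m,edge(g,v,160,180),v,z) for v in range(122,158,3)]); 
    print('edge',z,E.mean(0).round(4),'gap',((E-L.mean(0))@ey).round(4))
E=np.array([atz(m,edge(g,v,340,362),v,.026) for v in range(122,158,3)]); print('near edge',E.mean(0).round(4))
for n,u,v,z in [('hub',308,141,.06),('tip',294,70,.061),('frT',261,107,.102),('frB',262,180,.102),('guide',183,141,.034),('lens',359,183,.024)]:
    print(n,atz(m,u,v,z).round(4),atd(m,d,u,v).round(4))
c=d[100:190,240:290]; print('frame top depth z', [atd(m,d,262,v).round(4).tolist() for v in range(104,184,8)])
ms,ps,ds=load('scene0')
print(proj(ms,[0.505,-.068,.102]))
E
```

```text
line pts
 [[0.5619 0.068  0.018 ]
 [0.4676 0.0738 0.018 ]]
line slope [-0.05943482  0.10155608] yaw -0.059434821680843776
edge 0.018 [0.5149 0.0414 0.018 ] gap [-0.0274 -0.0277 -0.0275 -0.0274 -0.0273 -0.0276 -0.0393 -0.0391 -0.0277
 -0.0275 -0.0275 -0.0277]
edge 0.026 [0.5152 0.0389 0.026 ] gap [-0.03   -0.0303 -0.0301 -0.03   -0.0299 -0.0302 -0.0416 -0.0414 -0.0303
 -0.03   -0.03   -0.0303]
near edge [ 0.4992 -0.1793  0.026 ]
hub [ 0.503  -0.1204  0.06  ] [ 0.5034 -0.1196  0.0642]
tip [ 0.5746 -0.1077  0.061 ] [ 0.5733 -0.1066  0.0687]
frT [ 0.5397 -0.0712  0.102 ] [ 0.5396 -0.0712  0.1032]
frB [ 0.4729 -0.0676  0.102 ] [ 0.4732 -0.0676  0.1035]
guide [0.5116 0.0215 0.034 ] [0.5116 0.0214 0.0343]
lens [ 0.4429 -0.1904  0.024 ] [ 0.4432 -0.1901  0.0249]
frame top depth z [[0.5469, -0.0744, 0.018], [0.5353, -0.0718, 0.1015], [0.5284, -0.0713, 0.1027], [0.5214, -0.0709, 0.1037], [0.5143, -0.0704, 0.1029], [0.5069, -0.0699, 0.1011], [0.4998, -0.0694, 0.1041], [0.4923, -0.0689, 0.1036], [0.4846, -0.0684, 0.1024], [0.4769, -0.0679, 0.1025]]
[220.77276242 187.53807145]
```

Frame top measures (0.506,-0.070,0.1025), the plate length 220 mm and the hub–guide distance 142 mm, all matching the text. The gap from edge to line is about 30 mm and the yaw about -0.060. I'll go above the frame, lower, for a second view.

```bash
python3 -m crank '[{"dp":[0.031,0.004,0.04],"delta_rot":[0,0,-0.002],"fingers":1},{"dp":[0.031,0.004,0.04],"delta_rot":[0,0,0],"fingers":1},{"dp":[0.031,0.004,0.04],"delta_rot":[0,0,0],"fingers":1},{"dp":[0,0,0],"delta_rot":[0,0,0],"fingers":1},{"dp":[0,0,0],"delta_rot":[0,0,0],"fingers":1}]'
python3 - <<'E'
from h import *
snap('wrist','w2'); s=manip.sense(); print(s['tcp_pos'],R.from_quat(s['tool_rot']).as_euler('zyx'))
E
```

```text
t: 2.28
tcp_pos: [0.506, -0.07, 0.2227]
tool_rot: [1.0, -0.031, -0.001, -0.0]
force: [-0.9, -0.2, -0.3]
finger_gap: 1.001
gripper_force: 0.0
[ 0.5056878  -0.06980471  0.22348868] [ 6.21504705e-02 -1.83748966e-03 -3.14094076e+00]
```

View pics/w2.png

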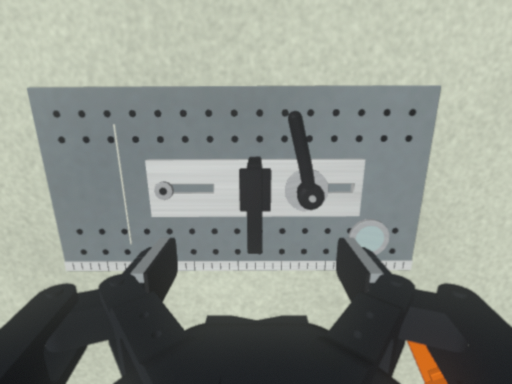

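The second wrist view shows the line from (114,125) to (131,243), the end edge at about column 149, the frame top spanning (255,158)–(255,252), the hub at (312,197) and the lever tip at (294,114).

Run:
```python
from h import *
m,p,d=load('w2'); g=p.mean(2)
L=np.array([atz(m,subpix(g,v,a,b),v,.018) for v,a,b in [(v,108,134) for v in list(range(145,154,1))]+[(v,116,142) for v in range(216,226,1)]])
x=np.polyfit(L[:,0],L[:,1],1); print('line',x)
ey=np.array([-x[0],1,0])/np.hypot(1,x[0])
E=np.array([atz(m,edge(g,v,138,158),v,.026) for v in range(165,214,3)]); gap=((E-L.mean(0))@ey); print('gap',gap.round(4),np.median(gap)); print('edge y fit',np.polyfit(E[:,0],E[:,1],1))
k=np.abs(gap-np.median(gap))<.003; print(np.polyfit(E[k,0],E[k,1],1))
def tri(a,b):
    A=[];B=[]
    for mm,u,v in(a,b):
        r=att(mm)@ray(mm,u,v); r/=np.linalg.norm(r); P=np.eye(3)-np.outer(r,r); A.append(P);B.append(P@np.array(mm['origin']))
    return np.linalg.lstsq(np.vstack(A),np.hstack(B),rcond=None)[0]
m1,_,_=load('w1')
print('far top',tri((m1,261,105.5),(m,255,157)),'near top',tri((m1,262,180.5),(m,254.5,253)),'hub',tri((m1,308,141),(m,312,197)),'tip',tri((m1,294,66),(m,294,112)))
for u,v in [(255,170),(255,210),(255,240),(312,197),(301,150),(296,122)]: print(u,v,atd(m,d,u,v).round(4))
```

```text
line [-0.05962169  0.10186553]
gap [-0.0299 -0.0301 -0.0301 -0.0303 -0.0301 -0.0301 -0.0303 -0.0301 -0.03
 -0.0302 -0.0301 -0.03   -0.0303 -0.0301 -0.03   -0.0302 -0.0301] -0.03009165915294243
edge y fit [-0.05914307  0.07145634]
[-0.05914307  0.07145634]
far top [ 0.54314799 -0.07199873  0.06005525] near top [ 0.47195339 -0.06728239  0.09990164] hub [ 0.50277284 -0.12135445  0.056773  ] tip [ 0.57846931 -0.10732284  0.05983677]
255 170 [ 0.5393 -0.0718  0.1018]
255 210 [ 0.5089 -0.0698  0.102 ]
255 240 [ 0.4849 -0.0682  0.1033]
312 197 [ 0.5047 -0.1204  0.0633]
301 150 [ 0.5477 -0.1105  0.0686]
296 122 [ 0.5705 -0.1071  0.0674]
```

The gap is consistently 30.1 mm. Descend and pinch the frame.

```bash
python3 -m crank '[{"dp":[0,0,0.037],"delta_rot":[0,0,0],"fingers":1},{"dp":[0,0,0.037],"delta_rot":[0,0,0],"fingers":1},{"dp":[0,0,0.037],"delta_rot":[0,0,0],"fingers":1},{"dp":[0,0,0.037],"delta_rot":[0,0,0],"fingers":1},{"dp":[0,0,0],"delta_rot":[0,0,0],"fingers":0.2},{"dp":[0,0,0],"delta_rot":[0,0,0],"fingers":-0.4},{"dp":[0,0,0],"delta_rot":[0,0,0],"fingers":-1},{"dp":[0,0,0],"delta_rot":[0,0,0],"fingers":-1},{"dp":[0,0,0],"delta_rot":[0,0,0],"fingers":-1},{"dp":[0,0,0],"delta_rot":[0,0,0],"fingers":-1},{"dp":[0,0,0],"delta_rot":[0,0,0],"fingers":-1},{"dp":[0,0,0],"delta_rot":[0,0,0],"fingers":-1}]' 40
```

```text
t: 3.33
tcp_pos: [0.5067, -0.0695, 0.1508]
tool_rot: [1.0, -0.031, 0.001, 0.0]
force: [-0.4, 0.8, 5.8]
finger_gap: 0.132
gripper_force: 39.6
```

```bash
python3 -m crank '[{"dp":[0,-0.01,0],"delta_rot":[0,0,0],"fingers":-1},{"dp":[0,-0.01,0],"delta_rot":[0,0,0],"fingers":-1},{"dp":[0,-0.01,0],"delta_rot":[0,0,0],"fingers":-1},{"dp":[0,-0.01,0],"delta_rot":[0,0,0],"fingers":-1},{"dp":[0,-0.01,0],"delta_rot":[0,0,0],"fingers":-1},{"dp":[0,-0.01,0],"delta_rot":[0,0,0],"fingers":-1},{"dp":[0,0,0],"delta_rot":[0,0,0],"fingers":-1},{"dp":[0,0,0],"delta_rot":[0,0,0],"fingers":-1},{"dp":[0,0,0],"delta_rot":[0,0,0],"fingers":-1}]'
cat > meas.py <<'E'
from h import *
import sys
m,p,d=snap('wrist',sys.argv[1]); g=p.mean(2); s=manip.sense(); print(s['tcp_pos'],s['force'])
# predicted line/edge at several offsets across the board (t along line)
ex=np.array([1,-.0595,0])/np.hypot(1,.0595); ey=np.array([.0595,1,0])/np.hypot(1,.0595)
def ridge(P0,dark):   # signed y offset of feature near P0, search +-8 mm with bright ridge
    o=np.arange(-.012,.012,.0002); uv=np.array([proj(m,P0+ey*k) for k in o]).astype(np.float32)
    return o,cv2.remap(g.astype(np.float32),uv[:,:1],uv[:,1:],cv2.INTER_LINEAR)[:,0]
Lc=np.array([.5148,.1017-.0595*.5148,.018]); res=[];ed=[]
for t in [-.058,-.052,-.046,-.04,.04,.046,.052,.058]:
    o,w=ridge(Lc+ex*t,0); w=np.clip(w-np.median(w)-8,0,None); 
    if w.sum()>0: res.append((w*o).sum()/w.sum())
for t in np.arange(-.026,.027,.004):
    o,w=ridge(Lc+ex*t+[0,0,.008],0); a=-np.diff(w); i=a.argmax(); ed.append(o[i]+.0001)
print('line',np.round(res,4)); print('edge',np.round(ed,4)); print('edge-line',np.median(ed)-np.median(res))
E
python3 meas.py w3
```

```text
t: 4.08
tcp_pos: [0.5094, -0.0404, 0.1508]
tool_rot: [1.0, -0.031, 0.002, 0.001]
force: [0.3, -2.4, 6.8]
finger_gap: 0.133
gripper_force: 39.9
[ 0.50935236 -0.04035051  0.15081899] [-0.26744577 -2.25691392  6.43703716]
line [0.0002 0.0001 0.0002 0.0002 0.0003 0.0002 0.0002 0.0002]
edge [-0.0023 -0.0019 -0.0025 -0.0023 -0.0021 -0.0017 -0.0025 -0.0021 -0.0019
 -0.0017 -0.0021 -0.0021 -0.0021 -0.0019]
edge-line -0.002330427589437673
```

View pics/w3.png

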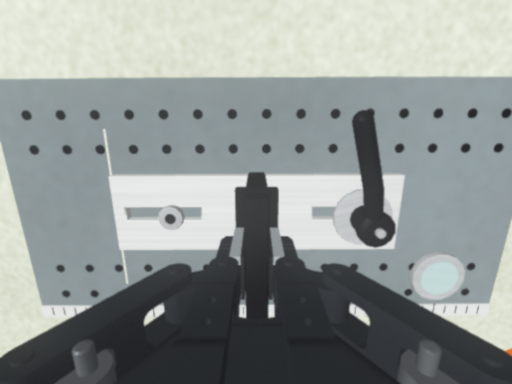

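The view shows the edge at about (109,177)–(118,250), with the line emerging at (110,175) and (122,250). Allowing for parallax of the 8 mm top edge, it is still 2.3 mm short, so I'll nudge it.

```bash
python3 -m crank '[{"dp":[0,-0.0022,0],"delta_rot":[0,0,0],"fingers":-1},{"dp":[0,-0.0022,0],"delta_rot":[0,0,0],"fingers":-1},{"dp":[0,0,0],"delta_rot":[0,0,0],"fingers":-1},{"dp":[0,0,0],"delta_rot":[0,0,0],"fingers":-1},{"dp":[0,0,0],"delta_rot":[0,0,0],"fingers":-1}]'; python3 meas.py w4
```

```text
t: 4.55
tcp_pos: [0.5095, -0.039, 0.1508]
tool_rot: [1.0, -0.031, 0.002, 0.001]
force: [-1.1, -5.5, 6.7]
finger_gap: 0.132
gripper_force: 39.8
[ 0.50949558 -0.03903124  0.15085679] [-0.73216627 -5.72625241  6.0928119 ]
line [0.0003 0.0001 0.0003 0.0002 0.0003 0.0002 0.0002 0.0003]
edge [-0.0009 -0.0005 -0.0005 -0.0009 -0.0009 -0.0005 -0.0003 -0.0011 -0.0007
 -0.0009 -0.0003 -0.0011 -0.0009 -0.0009]
edge-line -0.001146353267442834
```

```bash
python3 -m crank '[{"dp":[0,-0.0026,0],"delta_rot":[0,0,0],"fingers":-1},{"dp":[0,0,0],"delta_rot":[0,0,0],"fingers":-1},{"dp":[0,0,0],"delta_rot":[0,0,0],"fingers":-1},{"dp":[0,0,0],"delta_rot":[0,0,0],"fingers":-1}]'; python3 meas.py w5
python3 -m crank '[{"dp":[0,0,0],"delta_rot":[0,0,0],"fingers":-0.6},{"dp":[0,0,0],"delta_rot":[0,0,0],"fingers":-0.3},{"dp":[0,0,0],"delta_rot":[0,0,0],"fingers":0},{"dp":[0,0,0],"delta_rot":[0,0,0],"fingers":0},{"dp":[0,0,0],"delta_rot":[0,0,0],"fingers":0},{"dp":[0,0,-0.03],"delta_rot":[0,0,0],"fingers":0},{"dp":[0,0,-0.06],"delta_rot":[0,0,0],"fingers":0},{"dp":[0,0,-0.06],"delta_rot":[0,0,0],"fingers":0},{"dp":[0,0,0],"delta_rot":[0,0,0],"fingers":0},{"dp":[0,0,0],"delta_rot":[0,0,0],"fingers":0}]'; python3 meas.py w6
```

```text
t: 4.93
tcp_pos: [0.5095, -0.0379, 0.1508]
tool_rot: [1.0, -0.031, 0.002, 0.001]
force: [-0.9, -7.0, 6.1]
finger_gap: 0.127
gripper_force: 39.8
[ 0.50956869 -0.03785522  0.15082562] [-1.1770532  -5.37691285  5.24152422]
line [0.0002 0.0001 0.0002 0.0002 0.0002 0.0002 0.0002 0.0002]
edge [0.0001 0.0003 0.0005 0.0001 0.0005 0.0003 0.0003 0.0003 0.0001 0.0005
 0.0005 0.0001 0.0001 0.0003]
edge-line 9.11428684310436e-05
t: 5.82
tcp_pos: [0.5092, -0.0363, 0.2261]
tool_rot: [1.0, -0.031, 0.002, 0.0]
force: [-1.0, -0.0, -0.8]
finger_gap: 0.501
gripper_force: 0.0
[ 0.50831935 -0.0360383   0.22489789] [-0.14760338 -0.42174733 -0.26903074]
line [ 0.0001 -0.0002  0.     -0.     -0.      0.     -0.0001  0.    ]
edge [ 0.0005  0.0001 -0.0003  0.0003 -0.0001  0.0005  0.0001 -0.0003  0.0007
  0.0003  0.0009  0.0005 -0.0001  0.0001]
edge-line 0.00019593439551157107
```

The edge sits within 0.2 mm of the line, measured at two heights after release. Now I'll turn the tool for the lever push (fingers shut, side of the fingers on the +y side of the arm).

```bash
python3 -m crank '[{"dp":[0.051,0.0444,0],"delta_rot":[0,0,0],"fingers":-1},{"dp":[0.051,0.0444,0],"delta_rot":[0,0,0],"fingers":-1},{"dp":[0,0,0],"delta_rot":[0,0,-0.0194],"fingers":-1},{"dp":[0,0,0],"delta_rot":[0,0,-0.0194],"fingers":-1},{"dp":[0,0,0],"delta_rot":[0,0,-0.0194],"fingers":-1},{"dp":[0,0,0],"delta_rot":[0,0,-0.0194],"fingers":-1},{"dp":[0,0,0],"delta_rot":[0,0,-0.0194],"fingers":-1},{"dp":[0,0,0],"delta_rot":[0,0,-0.0194],"fingers":-1},{"dp":[0,0,0],"delta_rot":[0,0,-0.0194],"fingers":-1},{"dp":[0,0,0],"delta_rot":[0,0,-0.0194],"fingers":-1}]'
python3 -m crank '[{"dp":[0,0,0],"delta_rot":[0,0,-0.0194],"fingers":-1},{"dp":[0,0,0],"delta_rot":[0,0,-0.0194],"fingers":-1},{"dp":[0,0,0],"delta_rot":[0,0,-0.0194],"fingers":-1},{"dp":[0,0,0],"delta_rot":[0,0,-0.0194],"fingers":-1},{"dp":[0,0,0],"delta_rot":[0,0,-0.0194],"fingers":-1},{"dp":[0,0,0],"delta_rot":[0,0,-0.0194],"fingers":-1},{"dp":[0,0,0],"delta_rot":[0,0,-0.0194],"fingers":-1},{"dp":[0,0,0],"delta_rot":[0,0,0],"fingers":-1},{"dp":[0,0,0],"delta_rot":[0,0,0],"fingers":-1}]'
python3 - <<'E'
from h import *
snap('wrist','w7'); s=manip.sense(); print(s['tcp_pos'],R.from_quat(s['tool_rot']).as_euler('zyx'),s['q'])
M=R.from_quat(s['tool_rot']).as_matrix(); ax=np.array([.503,-.1215]);th=.195;u=np.array([np.cos(th),np.sin(th)]);t=np.array([-u[1],u[0]])
T=np.r_[ax+.06*u+.027*t,.121]; print(T, M.T@(T-s['tcp_pos'])/.5)
E
```

```text
t: 6.7
tcp_pos: [0.5555, -0.0833, 0.2226]
tool_rot: [0.896, 0.443, -0.001, -0.002]
force: [0.1, -0.2, 0.7]
finger_gap: 0.002
gripper_force: 0.0
t: 7.45
tcp_pos: [0.5558, -0.0835, 0.2232]
tool_rot: [0.636, 0.772, -0.0, -0.001]
force: [0.2, -0.1, 0.2]
finger_gap: -0.003
gripper_force: 0.0
[ 0.55592615 -0.08351922  0.2234303 ] [-1.76267428e+00 -2.45771482e-03 -3.14067195e+00] [-3.47887432e-01  5.51817530e-01  1.66696643e+00  3.46478409e-05
  9.25433056e-01 -5.39787389e-01]
[ 0.55663116 -0.08338572  0.121     ] [-0.00028797  0.00189334  0.20485668]
```

View pics/w7.png

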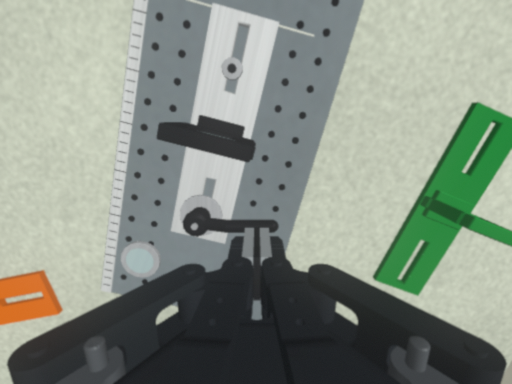

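The view shows the hub at (198,222), the arm level to its tip at (275,226) and the shut fingers at (258,240), square to the arm. The edge is on the line near (215,5)–(278,22). I'll descend beside the arm.

```bash
python3 -m crank '[{"dp":[0,0.002,0.068],"delta_rot":[0,0,0],"fingers":-1},{"dp":[0,0,0.068],"delta_rot":[0,0,0],"fingers":-1},{"dp":[0,0,0.068],"delta_rot":[0,0,0],"fingers":-1},{"dp":[0,0,0],"delta_rot":[0,0,0],"fingers":-1},{"dp":[0,0,0],"delta_rot":[0,0,0],"fingers":-1},{"dp":[0,0,0],"delta_rot":[0,0,0],"fingers":-1}]'
cat > tq.py <<'E'
from h import *
s=manip.sense(); M=R.from_quat(s['tool_rot']).as_matrix(); r=s['tcp_pos']-np.array([.503,-.1215,0])
yaw=np.arctan2(M[1,0],M[0,0]); F=s['force']; b=np.hypot(r[0],r[1])
# lever angle assuming side contact 17 mm behind the arm's centre line
th=np.arctan2(r[1],r[0])-np.arcsin(min(1,.017/b))
print('t',round(s['t'],2),'r',r.round(4),'dist',b.round(4),'yaw-90',round(yaw-np.pi/2,3),'arm th',round(th,3),'F',F.round(1),'Ftool',(M.T@F).round(2),'Mz',s['ft_torque'].round(3),
 'torque/0.06 (cw)',round((r[0]*F[1]-r[1]*F[0])/.06,2),'with Mz',round((r[0]*F[1]-r[1]*F[0]+s['ft_torque'][2])/.06,2))
E
python3 tq.py
```

```text
t: 8.0
tcp_pos: [0.5582, -0.0838, 0.1236]
tool_rot: [0.635, 0.772, 0.0, 0.001]
force: [0.2, 0.3, -0.4]
finger_gap: 0.005
gripper_force: 0.0
t 8.0 r [0.0552 0.0377 0.1236] dist 0.0668 yaw-90 0.194 arm th 0.343 F [ 0.2  0.3 -0.4] Ftool [0.25 0.27 0.36] Mz [-0.008  0.04   0.036] torque/0.06 (cw) 0.14 with Mz 0.74
```

```bash
python3 -m crank '[{"dp":[-0.008,0,0],"delta_rot":[0,0,0],"fingers":-1},{"dp":[-0.008,0,0],"delta_rot":[0,0,0],"fingers":-1},{"dp":[0,0,0],"delta_rot":[0,0,0],"fingers":-1},{"dp":[0,0,0],"delta_rot":[0,0,0],"fingers":-1}]'; python3 tq.py
python3 -m crank '[{"dp":[-0.004,0,0],"delta_rot":[0,0,0],"fingers":-1},{"dp":[-0.004,0,0],"delta_rot":[0,0,0],"fingers":-1},{"dp":[0,0,0],"delta_rot":[0,0,0],"fingers":-1},{"dp":[0,0,0],"delta_rot":[0,0,0],"fingers":-1}]'; python3 tq.py
```

```text
t: 8.33
tcp_pos: [0.5598, -0.092, 0.1242]
tool_rot: [0.635, 0.772, 0.0, 0.001]
force: [0.2, 0.0, 0.9]
finger_gap: -0.002
gripper_force: 0.0
t 8.33 r [0.0568 0.0295 0.1242] dist 0.064 yaw-90 0.194 arm th 0.21 F [0.2 0.  0.9] Ftool [-0.02  0.16 -0.91] Mz [-0.003 -0.043 -0.01 ] torque/0.06 (cw) -0.06 with Mz -0.24
t: 8.67
tcp_pos: [0.5598, -0.0954, 0.1228]
tool_rot: [0.635, 0.773, -0.0, 0.0]
force: [0.2, 1.1, -0.0]
finger_gap: 0.003
gripper_force: 0.2
t 8.67 r [0.0568 0.0261 0.1228] dist 0.0625 yaw-90 0.195 arm th 0.154 F [ 0.2  1.1 -0. ] Ftool [1.01 0.42 0.03] Mz [ 0.126 -0.007 -0.039] torque/0.06 (cw) 0.92 with Mz 0.27
```

```bash
python3 -m crank '[{"dp":[-0.0122,0.0028,0],"delta_rot":[0,0,0.0159],"fingers":-1},{"dp":[0,0,0],"delta_rot":[0,0,0],"fingers":-1},{"dp":[0,0,0],"delta_rot":[0,0,0],"fingers":-1}]'; python3 tq.py
python3 -m crank '[{"dp":[-0.0122,0.0028,0],"delta_rot":[0,0,0.0159],"fingers":-1},{"dp":[0,0,0],"delta_rot":[0,0,0],"fingers":-1},{"dp":[0,0,0],"delta_rot":[0,0,0],"fingers":-1}]'; python3 tq.py
```

```text
t: 8.92
tcp_pos: [0.5622, -0.1011, 0.1224]
tool_rot: [0.672, 0.741, -0.0, -0.0]
force: [-0.5, -0.4, -0.0]
finger_gap: -0.0
gripper_force: 0.1
t 8.92 r [0.0592 0.0204 0.1224] dist 0.0626 yaw-90 0.097 arm th 0.057 F [-0.5 -0.4 -0. ] Ftool [-0.32 -0.53  0.01] Mz [ 0.051 -0.017 -0.02 ] torque/0.06 (cw) -0.2 with Mz -0.53
t: 9.17
tcp_pos: [0.5642, -0.107, 0.1225]
tool_rot: [0.708, 0.707, -0.0, -0.0]
force: [-1.1, 1.3, 0.7]
finger_gap: 0.005
gripper_force: 0.1
t 9.17 r [0.0612 0.0145 0.1225] dist 0.0629 yaw-90 -0.002 arm th -0.041 F [-1.1  1.3  0.7] Ftool [ 1.26 -1.1  -0.71] Mz [ 0.089  0.02  -0.017] torque/0.06 (cw) 1.55 with Mz 1.27
```

```bash
python3 -m crank '[{"dp":[-0.0122,0.0024,0],"delta_rot":[0,0,0.0159],"fingers":-1},{"dp":[0,0,0],"delta_rot":[0,0,0],"fingers":-1},{"dp":[0,0,0],"delta_rot":[0,0,0],"fingers":-1}]' >/dev/null; python3 tq.py
python3 -m crank '[{"dp":[-0.0122,0.0024,0],"delta_rot":[0,0,0.0159],"fingers":-1},{"dp":[0,0,0],"delta_rot":[0,0,0],"fingers":-1},{"dp":[0,0,0],"delta_rot":[0,0,0],"fingers":-1}]'>/dev/null; python3 tq.py
```

```text
t 9.42 r [0.0625 0.0084 0.1226] dist 0.063 yaw-90 -0.101 arm th -0.139 F [-0.2  1.1 -0.7] Ftool [ 1.04 -0.26  0.69] Mz [ 0.067  0.001 -0.036] torque/0.06 (cw) 1.12 with Mz 0.52
t 9.67 r [0.0631 0.0022 0.1227] dist 0.0632 yaw-90 -0.201 arm th -0.237 F [ 0.5  0.3 -0.5] Ftool [0.45 0.47 0.51] Mz [ 0.103 -0.018  0.056] torque/0.06 (cw) 0.34 with Mz 1.27
```

```bash
python3 -m crank '[{"dp":[-0.0122,0.002,0],"delta_rot":[0,0,0.0159],"fingers":-1},{"dp":[0,0,0],"delta_rot":[0,0,0],"fingers":-1},{"dp":[0,0,0],"delta_rot":[0,0,0],"fingers":-1}]' >/dev/null; python3 tq.py
```

```text
t 9.92 r [ 0.0629 -0.004   0.1227] dist 0.063 yaw-90 -0.3 arm th -0.336 F [ 0.7  0.  -1.1] Ftool [0.2  0.62 1.06] Mz [ 0.07  -0.006  0.038] torque/0.06 (cw) 0.05 with Mz 0.69
```

```bash
cat >> tq.py <<'E'
h=r[2]-.061; Mt=M.T@s['ft_torque']; print('   F tangential from moment', round(float(-Mt[1]/h),2), 'Mt',Mt.round(3))
E
python3 -m crank '[{"dp":[-0.0122,0.002,0],"delta_rot":[0,0,0.0159],"fingers":-1},{"dp":[0,0,0],"delta_rot":[0,0,0],"fingers":-1},{"dp":[0,0,0],"delta_rot":[0,0,0],"fingers":-1}]' >/dev/null; python3 tq.py
python3 -m crank '[{"dp":[-0.0122,0.002,0],"delta_rot":[0,0,0.0159],"fingers":-1},{"dp":[0,0,0],"delta_rot":[0,0,0],"fingers":-1},{"dp":[0,0,0],"delta_rot":[0,0,0],"fingers":-1}]' >/dev/null; python3 tq.py
```

```text
t 10.17 r [ 0.062  -0.0101  0.1227] dist 0.0628 yaw-90 -0.4 arm th -0.435 F [-0.1  0.1 -0.1] Ftool [ 0.09 -0.12  0.08] Mz [ 0.072 -0.034 -0.019] torque/0.06 (cw) 0.12 with Mz -0.2
   F tangential from moment -1.29 Mt [-0.003  0.079  0.019]
t 10.42 r [ 0.0605 -0.0161  0.1227] dist 0.0626 yaw-90 -0.5 arm th -0.534 F [ 1.   0.4 -0. ] Ftool [0.88 0.68 0.04] Mz [ 0.062 -0.021 -0.011] torque/0.06 (cw) 0.72 with Mz 0.53
   F tangential from moment -1.04 Mt [0.012 0.064 0.011]
```

```bash
sed -i 's/float(-Mt/float(Mt/' tq.py
python3 -m crank '[{"dp":[-0.0122,0.002,0],"delta_rot":[0,0,0.0159],"fingers":-1},{"dp":[0,0,0],"delta_rot":[0,0,0],"fingers":-1},{"dp":[0,0,0],"delta_rot":[0,0,0],"fingers":-1}]' >/dev/null; python3 tq.py
python3 -m crank '[{"dp":[-0.0122,0.002,0],"delta_rot":[0,0,0.0159],"fingers":-1},{"dp":[0,0,0],"delta_rot":[0,0,0],"fingers":-1},{"dp":[0,0,0],"delta_rot":[0,0,0],"fingers":-1}]' >/dev/null; python3 tq.py
```

```text
t 10.67 r [ 0.0584 -0.0219  0.1227] dist 0.0624 yaw-90 -0.6 arm th -0.634 F [ 1.5  0.6 -0.7] Ftool [1.28 0.89 0.7 ] Mz [ 0.045 -0.054  0.029] torque/0.06 (cw) 1.07 with Mz 1.55
   F tangential from moment 1.1 Mt [-0.019  0.068 -0.029]
t 10.92 r [ 0.0559 -0.0273  0.1227] dist 0.0622 yaw-90 -0.7 arm th -0.731 F [ 0.1  1.6 -0.5] Ftool [ 1.3  -1.01  0.48] Mz [ 0.208 -0.218  0.025] torque/0.06 (cw) 1.56 with Mz 1.97
   F tangential from moment 4.86 Mt [-0.033  0.3   -0.024]
```

```bash
python3 -m crank '[{"dp":[0,0,0],"delta_rot":[0,0,0],"fingers":-1}]' >/dev/null; python3 tq.py
python3 -m crank '[{"dp":[-0.006,0.001,0],"delta_rot":[0,0,0.008],"fingers":-1},{"dp":[0,0,0],"delta_rot":[0,0,0],"fingers":-1},{"dp":[0,0,0],"delta_rot":[0,0,0],"fingers":-1}]' >/dev/null; python3 tq.py
python3 -m crank '[{"dp":[0,0,0],"delta_rot":[0,0,0],"fingers":-1}]' >/dev/null; python3 tq.py
```

```text
t 11.0 r [ 0.0559 -0.0273  0.1227] dist 0.0622 yaw-90 -0.701 arm th -0.731 F [ 1.3  1.2 -0.5] Ftool [1.74 0.21 0.54] Mz [ 0.141 -0.184 -0.021] torque/0.06 (cw) 1.7 with Mz 1.35
   F tangential from moment 3.67 Mt [-0.05   0.226  0.021]
t 11.25 r [ 0.0546 -0.0298  0.1227] dist 0.0622 yaw-90 -0.752 arm th -0.776 F [ 3.2  2.  -1.2] Ftool [3.7  0.98 1.16] Mz [ 0.418 -0.466 -0.068] torque/0.06 (cw) 3.46 with Mz 2.33
   F tangential from moment 10.1 Mt [-0.055  0.623  0.068]
t 11.33 r [ 0.0546 -0.0298  0.1227] dist 0.0622 yaw-90 -0.753 arm th -0.777 F [ 3.4  2.6 -1.3] Ftool [4.26 0.72 1.29] Mz [ 0.485 -0.514 -0.003] torque/0.06 (cw) 4.09 with Mz 4.04
   F tangential from moment 11.43 Mt [-0.043  0.705  0.003]
```

The moment reference sits higher (about 0.168 m above contact), so I'll scale the moment by that and go on in small steps.

```bash
sed -i 's/^h=.*; Mt/h=.168; Mt/' tq.py
python3 -m crank '[{"dp":[-0.006,0.001,0],"delta_rot":[0,0,0.008],"fingers":-1},{"dp":[0,0,0],"delta_rot":[0,0,0],"fingers":-1},{"dp":[0,0,0],"delta_rot":[0,0,0],"fingers":-1}]' >/dev/null; python3 tq.py
python3 -m crank '[{"dp":[0,0,0],"delta_rot":[0,0,0],"fingers":-1}]' >/dev/null; python3 tq.py
```

```text
t 11.58 r [ 0.053  -0.0324  0.1227] dist 0.0621 yaw-90 -0.804 arm th -0.826 F [ 4.6  3.8 -1.6] Ftool [5.88 0.46 1.65] Mz [ 0.573 -0.649 -0.013] torque/0.06 (cw) 5.77 with Mz 5.55
   F tangential from moment 5.15 Mt [-0.038  0.864  0.014]
t 11.67 r [ 0.053  -0.0324  0.1227] dist 0.0621 yaw-90 -0.804 arm th -0.826 F [ 3.7  3.2 -2.6] Ftool [4.87 0.22 2.6 ] Mz [ 0.585 -0.733 -0.028] torque/0.06 (cw) 4.82 with Mz 4.35
   F tangential from moment 5.56 Mt [-0.088  0.934  0.029]
```

```bash
python3 -m crank '[{"dp":[-0.006,0.001,0],"delta_rot":[0,0,0.008],"fingers":-1},{"dp":[0,0,0],"delta_rot":[0,0,0],"fingers":-1},{"dp":[0,0,0],"delta_rot":[0,0,0],"fingers":-1}]' >/dev/null; python3 tq.py
python3 -m crank '[{"dp":[0,0,0],"delta_rot":[0,0,0],"fingers":-1}]' >/dev/null; python3 tq.py
```

```text
t 11.92 r [ 0.0514 -0.0349  0.1227] dist 0.0621 yaw-90 -0.854 arm th -0.874 F [ 3.6  4.  -1.4] Ftool [ 5.38 -0.68  1.37] Mz [ 0.646 -0.74  -0.002] torque/0.06 (cw) 5.56 with Mz 5.52
   F tangential from moment 5.85 Mt [0.001 0.982 0.003]
t 12.0 r [ 0.0514 -0.0348  0.1227] dist 0.0621 yaw-90 -0.854 arm th -0.873 F [ 4.1  3.6 -2.8] Ftool [5.45 0.02 2.82] Mz [ 0.607 -0.782 -0.03 ] torque/0.06 (cw) 5.45 with Mz 4.95
   F tangential from moment 5.89 Mt [-0.056  0.989  0.031]
```

```bash
for i in 1; do python3 -m crank '[{"dp":[-0.006,0.001,0],"delta_rot":[0,0,0.008],"fingers":-1}]' >/dev/null; python3 tq.py
python3 -m crank '[{"dp":[0,0,0],"delta_rot":[0,0,0],"fingers":-1}]' >/dev/null; python3 tq.py
python3 -m crank '[{"dp":[0,0,0],"delta_rot":[0,0,0],"fingers":-1}]' >/dev/null; python3 tq.py; done
```

```text
t 12.08 r [ 0.05   -0.0368  0.1228] dist 0.0621 yaw-90 -0.905 arm th -0.912 F [ 6.3  6.4 -2.6] Ftool [ 8.89 -1.15  2.62] Mz [ 0.884 -1.042 -0.044] torque/0.06 (cw) 9.19 with Mz 8.45
   F tangential from moment 8.13 Mt [0.052 1.365 0.047]
t 12.17 r [ 0.0497 -0.0371  0.1228] dist 0.0621 yaw-90 -0.907 arm th -0.919 F [ 5.6  4.  -2.1] Ftool [6.84 0.32 2.07] Mz [ 0.778 -0.897 -0.007] torque/0.06 (cw) 6.75 with Mz 6.63
   F tangential from moment 7.06 Mt [0.059 1.186 0.009]
t 12.25 r [ 0.0497 -0.0371  0.1227] dist 0.062 yaw-90 -0.905 arm th -0.919 F [ 5.3  4.3 -1.9] Ftool [ 6.79 -0.09  1.95] Mz [ 0.712 -0.841  0.056] torque/0.06 (cw) 6.81 with Mz 7.73
   F tangential from moment 6.55 Mt [ 0.04   1.101 -0.054]
```

```bash
python3 -m crank '[{"dp":[-0.006,0.001,0],"delta_rot":[0,0,0.008],"fingers":-1}]' >/dev/null; python3 tq.py
python3 -m crank '[{"dp":[0,0,0],"delta_rot":[0,0,0],"fingers":-1}]' >/dev/null; python3 tq.py
python3 -m crank '[{"dp":[0,0,0],"delta_rot":[0,0,0],"fingers":-1}]' >/dev/null; python3 tq.py
```

```text
t 12.33 r [ 0.0483 -0.039   0.1228] dist 0.0621 yaw-90 -0.956 arm th -0.957 F [ 7.   6.3 -2.8] Ftool [ 9.39 -1.1   2.81] Mz [ 0.994 -1.218  0.013] torque/0.06 (cw) 9.67 with Mz 9.89
   F tangential from moment 9.33 Mt [ 0.109  1.568 -0.01 ]
t 12.42 r [ 0.048  -0.0393  0.1228] dist 0.062 yaw-90 -0.957 arm th -0.964 F [ 6.7  3.9 -3.1] Ftool [7.73 0.63 3.11] Mz [ 8.360e-01 -1.091e+00 -1.000e-03] torque/0.06 (cw) 7.53 with Mz 7.51
   F tangential from moment 8.18 Mt [0.055 1.374 0.004]
t 12.5 r [ 0.048  -0.0393  0.1228] dist 0.062 yaw-90 -0.955 arm th -0.964 F [ 5.9  5.7 -2.7] Ftool [ 8.08 -1.29  2.76] Mz [ 0.76  -1.052 -0.051] torque/0.06 (cw) 8.41 with Mz 7.57
   F tangential from moment 7.73 Mt [0.013 1.298 0.053]
```

```bash
python3 -m crank '[{"dp":[-0.003,0.0005,0],"delta_rot":[0,0,0.004],"fingers":-1},{"dp":[-0.003,0.0005,0],"delta_rot":[0,0,0.004],"fingers":-1}]' >/dev/null; python3 tq.py
python3 -m crank '[{"dp":[-0.003,0.0005,0],"delta_rot":[0,0,0.004],"fingers":-1},{"dp":[-0.003,0.0005,0],"delta_rot":[0,0,0.004],"fingers":-1}]' >/dev/null; python3 tq.py
python3 -m crank '[{"dp":[0,0,0],"delta_rot":[0,0,0],"fingers":-1},{"dp":[0,0,0],"delta_rot":[0,0,0],"fingers":-1}]' >/dev/null; python3 tq.py
```

```text
t 12.67 r [ 0.0464 -0.0412  0.1228] dist 0.0621 yaw-90 -1.007 arm th -1.003 F [ 8.2  7.  -3.8] Ftool [10.65 -1.52  3.85] Mz [ 1.078 -1.361  0.016] torque/0.06 (cw) 11.03 with Mz 11.3
   F tangential from moment 10.28 Mt [ 0.184  1.727 -0.011]
t 12.83 r [ 0.0445 -0.0432  0.1228] dist 0.062 yaw-90 -1.057 arm th -1.049 F [ 9.2  7.1 -4.3] Ftool [11.46 -1.64  4.34] Mz [ 1.134 -1.569 -0.031] torque/0.06 (cw) 11.85 with Mz 11.33
   F tangential from moment 11.45 Mt [0.217 1.923 0.038]
t 13.0 r [ 0.0444 -0.0433  0.1228] dist 0.062 yaw-90 -1.056 arm th -1.051 F [ 9.5  6.8 -4.1] Ftool [11.6  -1.29  4.13] Mz [ 0.983 -1.41   0.022] torque/0.06 (cw) 11.9 with Mz 12.27
   F tangential from moment 10.19 Mt [ 0.162  1.711 -0.017]
```

```bash
python3 -m crank '[{"dp":[-0.002,0.0003,0],"delta_rot":[0,0,0.0027],"fingers":-1},{"dp":[-0.002,0.0003,0],"delta_rot":[0,0,0.0027],"fingers":-1}]' >/dev/null; python3 tq.py
python3 -m crank '[{"dp":[-0.002,0.0003,0],"delta_rot":[0,0,0.0027],"fingers":-1}]' >/dev/null; python3 tq.py
python3 -m crank '[{"dp":[0,0,0],"delta_rot":[0,0,0],"fingers":-1}]' >/dev/null; python3 tq.py
python3 -m crank '[{"dp":[0,0,0],"delta_rot":[0,0,0],"fingers":-1}]' >/dev/null; python3 tq.py
```

```text
t 13.17 r [ 0.0433 -0.0444  0.1229] dist 0.062 yaw-90 -1.091 arm th -1.076 F [ 9.9  6.5 -4.4] Ftool [11.78 -1.24  4.45] Mz [ 1.178 -1.627 -0.037] torque/0.06 (cw) 12.05 with Mz 11.44
   F tangential from moment 11.82 Mt [0.294 1.987 0.045]
t 13.25 r [ 0.0426 -0.0451  0.1229] dist 0.062 yaw-90 -1.108 arm th -1.091 F [10.9  6.6 -4.8] Ftool [12.7  -1.    4.85] Mz [ 1.16  -1.778  0.024] torque/0.06 (cw) 12.88 with Mz 13.28
   F tangential from moment 12.55 Mt [ 0.244  2.109 -0.016]
t 13.33 r [ 0.0425 -0.0451  0.1228] dist 0.062 yaw-90 -1.108 arm th -1.093 F [ 9.   6.4 -4.3] Ftool [10.94 -1.72  4.31] Mz [ 1.109 -1.606  0.009] torque/0.06 (cw) 11.35 with Mz 11.51
   F tangential from moment 11.5 Mt [ 2.750e-01  1.932e+00 -1.000e-03]
t 13.42 r [ 0.0425 -0.0451  0.1229] dist 0.062 yaw-90 -1.107 arm th -1.093 F [ 8.7  6.9 -5.5] Ftool [10.84 -2.34  5.59] Mz [ 1.082 -1.631  0.002] torque/0.06 (cw) 11.44 with Mz 11.48
   F tangential from moment 11.57 Mt [0.239 1.943 0.006]
```

```bash
python3 -m crank '[{"dp":[-0.002,0.0003,0],"delta_rot":[0,0,0.0027],"fingers":-1}]' >/dev/null; python3 tq.py
python3 -m crank '[{"dp":[-0.0016,0.0002,0],"delta_rot":[0,0,0.002],"fingers":-1}]' >/dev/null; python3 tq.py
python3 -m crank '[{"dp":[0,0,0],"delta_rot":[0,0,0],"fingers":-1},{"dp":[0,0,0],"delta_rot":[0,0,0],"fingers":-1},{"dp":[0,0,0],"delta_rot":[0,0,0],"fingers":-1}]' >/dev/null; python3 tq.py
```

```text
t 13.5 r [ 0.042  -0.0457  0.1229] dist 0.062 yaw-90 -1.124 arm th -1.105 F [10.8  7.5 -4.7] Ftool [12.92 -2.1   4.78] Mz [ 1.247 -1.815  0.069] torque/0.06 (cw) 13.43 with Mz 14.57
   F tangential from moment 12.95 Mt [ 0.342  2.175 -0.059]
t 13.58 r [ 0.0414 -0.0461  0.1229] dist 0.062 yaw-90 -1.137 arm th -1.118 F [10.9  8.1 -5.8] Ftool [13.26 -2.8   5.85] Mz [ 1.211 -1.867  0.062] torque/0.06 (cw) 13.97 with Mz 15.0
   F tangential from moment 13.11 Mt [ 0.316  2.203 -0.052]
t 13.83 r [ 0.0413 -0.0462  0.1229] dist 0.062 yaw-90 -1.137 arm th -1.119 F [10.4  6.3 -5. ] Ftool [12.08 -1.34  5.03] Mz [ 1.144e+00 -1.694e+00 -1.000e-03] torque/0.06 (cw) 12.37 with Mz 12.35
   F tangential from moment 12.01 Mt [0.325 2.018 0.01 ]
```

It took about 13 N while pushing. I'll back off, lift and check.

```bash
python3 -m crank '[{"dp":[0.01,0,0],"delta_rot":[0,0,0],"fingers":-1},{"dp":[0.02,0,0],"delta_rot":[0,0,0],"fingers":-1},{"dp":[0,0,-0.06],"delta_rot":[0,0,0],"fingers":-1},{"dp":[0,0,-0.06],"delta_rot":[0,0,0],"fingers":-1},{"dp":[0,0,-0.06],"delta_rot":[0,0,0],"fingers":-1},{"dp":[0,0,-0.06],"delta_rot":[0,0,0],"fingers":-1},{"dp":[0,0,0],"delta_rot":[0,0,0],"fingers":-1},{"dp":[0,0,0],"delta_rot":[0,0,0],"fingers":-1}]'
python3 meas.py w8
```

```text
t: 14.5
tcp_pos: [0.5554, -0.1623, 0.2447]
tool_rot: [0.976, 0.216, 0.001, 0.002]
force: [-0.1, 0.3, -1.0]
finger_gap: -0.002
gripper_force: 0.0
[ 0.55450102 -0.16184448  0.24304523] [-0.2991955   0.82605602  0.23230594]
line [0.0002 0.0001 0.0003 0.0001 0.0002 0.0002 0.0001 0.0002]
edge [ 0.0003  0.0003  0.0003  0.0003  0.0005  0.0003  0.0003  0.0003  0.0005
  0.0001 -0.0001  0.0007  0.0007  0.0005]
edge-line 7.914036703498951e-05
```

View pics/w8.png

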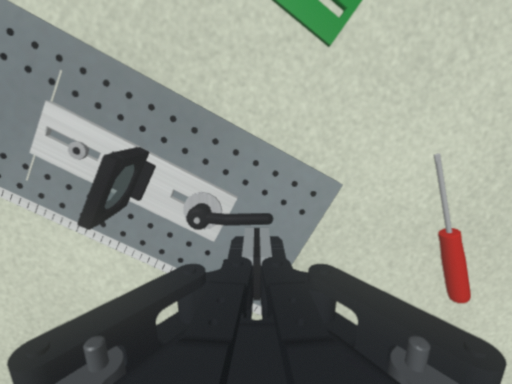

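The line shows at (57,85) and (31,165), on either side of the plate's end edge from (47,102) to (33,150), and the measured offset is 0.1 mm. The lever arm has turned from hub (200,216) to (270,218), and the gripper is clear of everything.

```bash
python3 -c "
from station import manip
print(manip.sign_off())"
```

```text
the job is handed in; nothing more can be done
None
```

The job is handed in: the plate's end edge measured about 0.1 mm from the scribed line, the clamp lever took about 13 N on its last push, and the arm was clear of everything; the hand-in call gave no verdict.

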